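# Slide a glued ukulele neck past the bench dog into the drying rack

## Task

Slide the freshly glued, lighter-coloured ukulele neck along the bench into the empty bay of the plywood drying rack, headstock end first: push it with the fingers at one end and then at the other to swing it round and angle it past the brass bench dog, until the headstock end is fully home against the back stop and the neck lies straight in its bay with the heel left outside. The glue is still soft, so push gently and never lift or tip the neck, and leave the neck already in the rack and everything else on the bench where they are.

Things in the scene. Friction and masses are not known exactly. Their poses are not given: they have to be found in the camera images.
- neck: The neck blank to move: medium-brown wood bar 280 long x 50 wide x 20 high (mm), flat on the bench, about 0.26 kg, sliding freely. At the heel end blocks are glued on top (last 50 mm of the length, full width, 55 mm high in all); the other end is the headstock, with a dark veneer on top. Origin at mid-length, mid-width, on the underside; +x along the bar to the headstock end, +z up.
- neck_head (a point): Centre of the neck's headstock end face: 140 mm from the neck's origin along its +x, 10 mm above its underside.
- neck_heel (a point): Centre of the lower part of the neck's heel end face: 140 mm from the neck's origin along its -x, 10 mm above its underside.
- rack: Fixed plywood drying rack: two side-by-side bays, open at top and front, no floor (necks lie on the bench). Origin at bench height in the centre of the empty bay's open front (mouth); +x points straight into the bay, +z up. The empty bay is 80 mm wide (y -40 to +40). Walls 12 mm thick, 45 mm high, rounded front ends at x = 0; back board 75 mm high, 18 mm thick.
- bay_stop (a point): Foot of the empty bay's back stop, at mid-width, 220 mm straight in from the mouth. A neck fully home against it sticks out 60 mm at the front.
- other_bay (a point): Centre of the front of the rack's other bay, at bench height, 92 mm along the rack's +y (on the robot's side); same size, holding the racked neck.
- dog: Fixed round brass bench dog (post) 25 mm in diameter and 45 mm high standing in front of the rack, on the side of the racked neck and partly in the way of the empty bay. Origin on its axis at bench height. The neck may brush against it.
- racked_neck: Bystander: a second neck of the same shape and size in dark wood, with a light veneer, in the rack's other bay, heel towards the front and sticking out about 62 mm; same frame as the first neck. It is loose.
- glue_bottle: Bystander: white glue bottle with a yellow band and an orange nozzle, 60 in diameter and 178 high (mm), standing loose. Origin at the centre of its base.
- wax_tin: Bystander: green round tin 84 in diameter, 40 high (mm), loose. Origin at the centre of its base.
- block_plane: Bystander: steel block plane 155 x 46 x about 56 high (mm), loose, lying on its sole. Origin at the centre of the sole, +x along its length.
- chisel: Bystander: bench chisel 250 long, 29 high (mm), lying loose. Origin under the blade end of its wooden handle; +x along the blade.
- f_clamp: Bystander: steel bar clamp with a red handle, about 300 x 95 x 29 high (mm), lying loose. Origin under the middle of the bar, +x along the bar away from the handle.
- mallet: Bystander: round wooden carver's mallet 310 long, head 64 in diameter (mm), lying loose. Origin under the inner end of the head; +x towards the head.

How it is judged:
By the outcome, as a careful person would: the job done as asked, in the order asked, and still so for the second after the job is handed in, with the robot touching nothing.
It also fails if it takes over 72 s, if anything falls off the work surface, if the arm or the gripper's body presses on something with over 40 N, if the wrist force passes 120 N, or if a joint passes its speed limit or range.

## Robot

A 7-joint arm with a two-finger parallel gripper is mounted at the origin on the work surface. World frame = base frame: x ahead of the robot, y to its left, z up, the work surface at z = 0. Lengths are in m, angles in rad, forces in N, time in s.
With the tool pointing down it reaches from about 0.425 to 0.925 m from the base axis. Payload 6.8 kg.
Tool frame: the origin (TCP) lies on the front face of the gripper's body, between the roots of the fingers; the fingertips stand 73 mm ahead of it and the grasp point (between the pads) lies 54 mm ahead of it; z points along the fingers, y is the direction in which the jaws open and shut (so a half turn about z gives the same grasp; the last joint's range is limited). The gripper opens to 85 mm and grips with 20 to 120 N. Pads are 22 mm wide; open, the fingers measure 114 mm over their backs; the gripper's body (76 mm by 85 mm) begins 54 mm behind the grasp point. The pads swing forward as they close: fully open they stand 13 mm farther back than shut.
Start: joints at [-0.108, 0.477, 0.022, 1.555, -0.011, 1.109, -0.083], TCP at [0.675, 0, 0.304] pointing down, gripper open.
Joint ranges: [-2.96, 2.96], [-0.34, 2.1], [-1.41, 1.46], [0.24, 2.44], [-1.37, 4.51], [0.17, 1.92], [-2.96, 2.96]. Speed limits (rad/s): [2.39, 2.39, 3.14, 3.14, 3.14, 3.14, 3.14].

## Interface

Orientations are given as a rotation vector (axis times angle).
In Python, from bench import * gives the robot as it stands.
- The arm moves only by the tool jog_arm, never from a script. Its argument "plan" is a list of rows, each a list of 2 entries, a list of its own where there are three numbers: the shift along the world's x, y, z in cm, then the turn about the world's z in rad. In form: [[[tx, ty, tz], twist], ...]. A call has 1 to 12 rows; each row shifts and turns the commanded pose from where the row before left it; what a row does not reach is not made up. A row lasts 1/10 s, in which the tool goes at most 50 mm and 8.59 degrees, less where a joint would pass 70% of its speed; a pose out of reach is approached as far as the arm can. A call is refused whole if a number of a shift passes 5 or a number of a turn 0.15, either way. A call with a gripper value outside its range is refused whole. "hand" is the finger opening in cm, from 0 to 8.54, set as the call begins (left out, the last holds). The fingers move at their own pace and stop on an object; "grip_force" is the grip in N (left out, the last holds). Time passes only in rows, so rows that do not move let the fingers close. It gives the time, the measured TCP pose, the force and the opening at its end, in the units of the state.
- get_obs(): the state, without advancing time (a new reading comes with each control period).
- grab_frame(name): name is "scene" or "side" or "wrist"; returns the picture (420x560x3 uint8, red, green, blue); there is no depth.
- get_calibration(name): a dict with "intrinsics" (3x3 intrinsics, pixels), "k1" (the pictures are not rectified: a ray, as slopes to the right and down, at radius r is drawn at 1 + k1 r^2 times it, then the intrinsics apply), "xyz" and "orientation" of the camera in the world. Camera axes: x right, y down, z forward; pixel columns grow to the right and rows downward; lengths in m; the calibration is good to about 2 mm. A picture is of the moment at which its call begins: read the wrist's pose just before it. get_calibration takes no time and is no camera call; for the wrist camera it gives the pose at the moment of the call.
- hand_in(): hands the job in, once; it reports no verdict.
The state is a dict: "clock": time; "joints": joint angles; "qvel": joint speeds; "tau": joint torques, N m; "tcp_pos": TCP position; "orientation": TCP orientation; "contact_force": force on the tool from outside, world axes, zero at the start; "moment": the same for the moment, N m; "grip_width": finger opening in m.
Only numpy, scipy, OpenCV 4.12 (cv2) and the standard library are available. Lean on these libraries where they do the work, as an engineer would, in place of code of your own. Each camera call takes 0.05 s, during which the arm holds its last target. There are 200 camera calls.

## Working session

There is one attempt and no reset: what is moved stays moved. The work goes in short steps, Python scripts to look and compute and a tool call to move; the robot and the scene stay as the last step left them, time stands still between calls to the robot, and variables do not carry over. Pictures are saved under pics/ and viewed, about 8 in all and at most 12, crops included, and the job is handed in when it is done.

Besides the shell and the picture viewer there is one more tool, called after "Request:" as name(argument=value, ...) on one line, values as JSON. jog_arm: Moves the arm, as the interface text tells. Its arguments: {"type":"object","properties":{"plan":{"type":"array","items":{"type":"array"}},"hand":{"type":"number"},"grip_force":{"type":"number"}},"required":["plan"]}

```bash
mkdir -p pics
cat > h.py <<'E'
from bench import *
import numpy as np, cv2
from scipy.spatial.transform import Rotation as R
def cal(n):
    c=get_calibration(n); K=np.array(c["intrinsics"]); o=np.array(c["orientation"])
    Rm=R.from_rotvec(o).as_matrix() if o.size==3 else o
    return K,c["k1"],np.array(c["xyz"]),Rm
def ray(n,uv,c=None):
    K,k1,p,Rm=c or cal(n)
    d=(np.array(uv,float)-[K[0,2],K[1,2]])/[K[0,0],K[1,1]]
    s=d.copy()
    for _ in range(20): s=d/(1+k1*(s@s))
    return p,Rm@np.array([s[0],s[1],1])
def onz(n,uv,z,c=None):
    p,d=ray(n,uv,c); return p+d*(z-p[2])/d[2]
def proj(n,P,c=None):
    K,k1,p,Rm=c or cal(n)
    q=Rm.T@(np.array(P)-p); s=q[:2]/q[2]; s=s*(1+k1*(s@s)); return s*[K[0,0],K[1,1]]+[K[0,2],K[1,2]]
def snap(n,f,scale=1):
    im=np.array(grab_frame(n))[:,:,::-1].copy(); cv2.imwrite(f"pics/{f}_raw.png",im)
    cv2.imwrite(f"pics/{f}.png",cv2.resize(im,None,fx=scale,fy=scale)); return im
E
python3 - <<'E'
from h import *
for n in("scene","side"):
    snap(n,n+"0",1.42); c=cal(n); print(n,c[0][0,0],c[1],c[2],c[3][:,2])
o=get_obs(); print(o["clock"],o["orientation"],o["contact_force"],o["grip_width"])
E
```

```text
scene 456.61736730314675 0.0466015977544447 [1.3584743  0.56124667 0.88379252] [-0.60851003 -0.4964885  -0.61904339]
side 527.8134885631382 -0.09818322238307325 [0.53375242 0.93430357 1.17235964] [ 0.01313148 -0.66864948 -0.74346179]
0.1 [-2.22068543e+00 -2.22067590e+00  1.96222073e-03] [-0.223788    0.46048548  0.92014284] 0.0854725049226308
```

View pics/scene0.png

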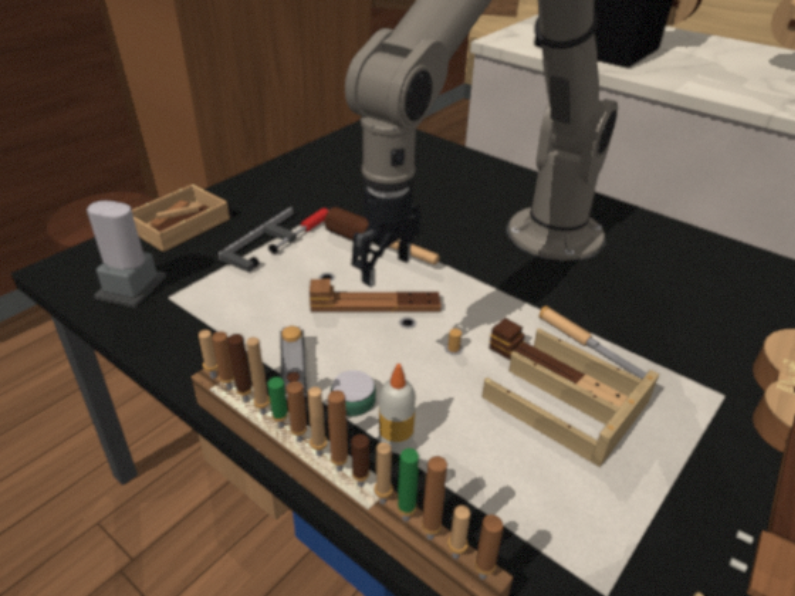

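View pics/side0.png

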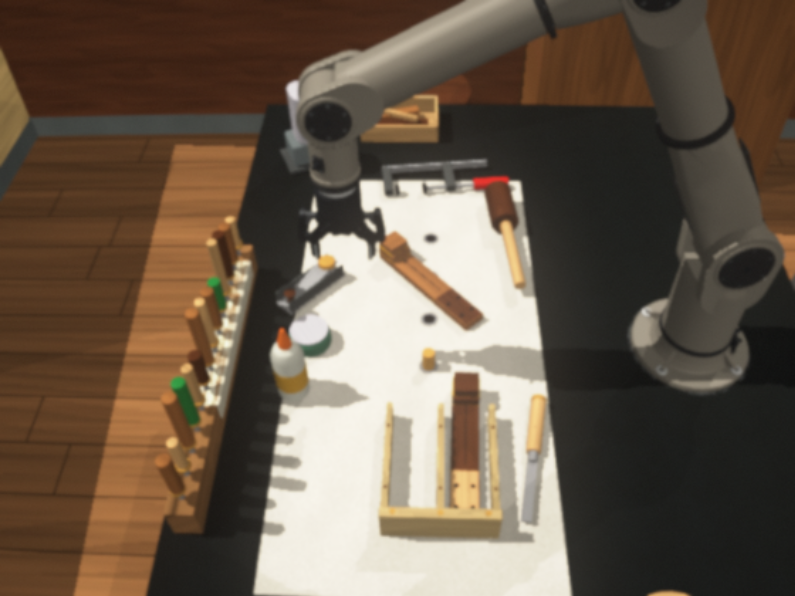

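The scene view shows the neck at (375,300), the dog at (455,340) and the rack at (570,390). The side view shows the neck's heel at (395,245) and head at (475,320), the dog at (429,358), and the empty bay between walls at columns 390 and 441 with its front at row 405. I'll enlarge the side view to get accurate points.

Run:
```python
from h import *
im=cv2.imread("pics/side0_raw.png")[155:385,180:400]
cv2.imwrite("pics/crop1.png",cv2.resize(im,None,fx=2.6,fy=2.6,interpolation=cv2.INTER_CUBIC))
s=lambda u,v,z:print((u,v),z,onz("side",(u/1.42,v/1.42),z).round(3))
for a in [(483,314,.02),(467,327,.02),(429,352,.045),(390,405,.045),(441,405,.045),(491,404,.045),(380,515,.075),(500,511,.075)]: s(*a)
```

```text
(483, 314) 0.02 [ 0.41  -0.061  0.02 ]
(467, 327) 0.02 [ 0.444 -0.026  0.02 ]
(429, 352) 0.045 [0.52  0.057 0.045]
(390, 405) 0.045 [0.59  0.179 0.045]
(441, 405) 0.045 [0.498 0.178 0.045]
(491, 404) 0.045 [0.408 0.175 0.045]
(380, 515) 0.075 [0.598 0.407 0.075]
(500, 511) 0.075 [0.408 0.398 0.075]
```

View pics/crop1.png

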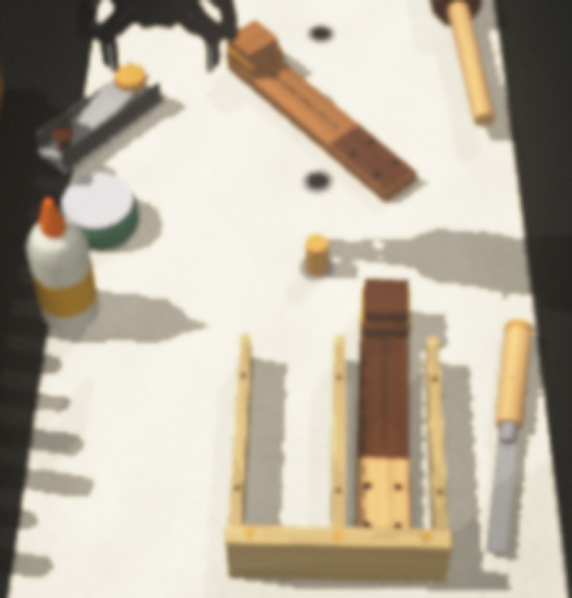

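Run:
```python
from h import *
c=cal("side")
def s(nm,u,v,z): print(nm,onz("side",(180+u/2.6-.3,155+v/2.6-.3),z,c).round(3))
s("head R top",415,172,.02);s("head L top",388,194,.02)
s("heel far L",229,41,.055);s("heel far R",254,23,.055);s("heel inner R",279,43,.055)
s("heel inner L",259,65,.055)
s("dog top c",317,241,.045);s("dog base",316,272,0);s("dogL",305,241,.045);s("dogR",329,241,.045)
s("wallL front",246,335,.045);s("wallM front",340,336,.045);s("wallR",433,339,.045)
s("wallL rear",237,526,.045);s("wallM rear",337,526,.045)
s("back front L",228,527,.075);s("back front R",449,527,.075);s("backrearL",228,545,.075);s("backrearR",449,545,.075)
s("racked heel top",364,280,.055);s("racked",410,280,.055)
s("tin c",100,200,.04);s("bottle base",66,300,0)
for p in [(.55,.08),(.52,-.05)]: print(proj("side",(*p,0),c))
```

```text
head R top [ 0.412 -0.062  0.02 ]
head L top [ 0.443 -0.029  0.02 ]
heel far L [ 0.625 -0.233  0.055]
heel far R [ 0.596 -0.264  0.055]
heel inner R [ 0.566 -0.23   0.055]
heel inner L [ 0.588 -0.193  0.055]
dog top c [0.521 0.056 0.045]
dog base [0.522 0.062 0.   ]
dogL [0.534 0.056 0.045]
dogR [0.509 0.056 0.045]
wallL front [0.591 0.174 0.045]
wallM front [0.499 0.174 0.045]
wallR [0.407 0.177 0.045]
wallL rear [0.592 0.378 0.045]
wallM rear [0.503 0.377 0.045]
back front L [0.599 0.394 0.075]
back front R [0.407 0.392 0.075]
backrearL [0.598 0.41  0.075]
backrearR [0.408 0.409 0.075]
racked heel top [0.474 0.113 0.055]
racked [0.428 0.112 0.055]
tin c [ 0.754 -0.001  0.04 ]
bottle base [0.783 0.102 0.   ]
[290.93702413 264.43378539]
[301.86551921 228.12677256]
```

Cross-checks: the wall fronts are 92 mm apart, the back stop is about 220 mm in, the dog is 25 mm wide, and the neck measures about 275 mm. The neck's yaw is about 132°, with its centre at about (0.519,-0.147). The bay runs along world +y, centred on x≈0.545 with its mouth at y≈0.174. The dog is at (0.521,0.057).

I'll straddle the head with open fingers and use the near one to push it.

Request:
jog_arm(plan=[[[-2.5,-1,-1],0.12],[[-3,-1,-2],0.12],[[-3,-1,-2],0.12],[[-3,-1,-2],0.12],[[-3,-1,-2],0.12],[[-3,-1,-2],0.13],[[-2.5,-1,-1],0],[[-1.5,-0.5,0],0],[[0,0,0],0],[[0,0,0],0]], hand=8.54)

```text
clock: 1.1
tcp_pos: [0.4607, -0.0749, 0.1842]
orientation: [1.282, 2.867, 0.001]
contact_force: [-0.0, 0.1, -0.3]
grip_width: 0.0853
```

Run:
```python
from h import *
snap("wrist","w1",1.3); c=cal("wrist"); print(c[2],c[3][:,2],c[3][:,0])
o=get_obs(); print(o["tcp_pos"])
for p in [(.412,-.062,.02),(.443,-.029,.02),(.521,.056,.045)]: print(proj("wrist",p,c)*1.3)
```

```text
[ 0.40494147 -0.0146374   0.254471  ] [ 0.21368593 -0.23572849 -0.94803502] [0.74558917 0.66640172 0.00235439]
[ 0.4612686  -0.07463618  0.18431986]
[323.36723003 213.35154865]
[395.95617223 206.96684023]
[607.92875174 193.57193461]
```

View pics/w1.png

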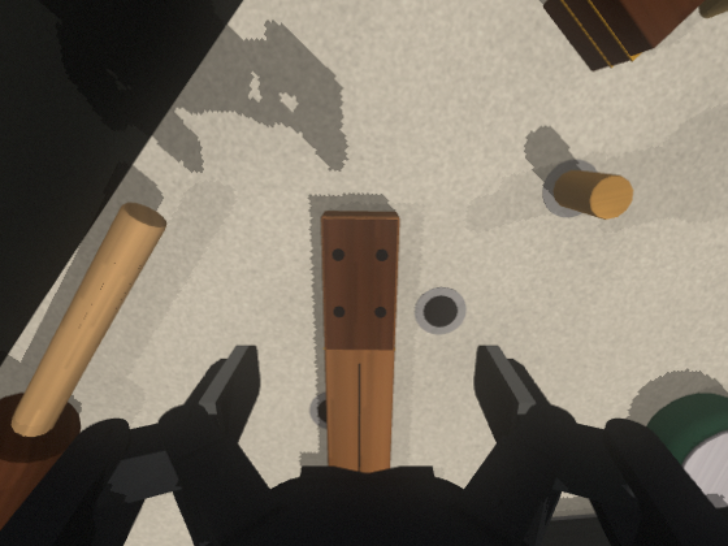

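The wrist view shows the head end corners at (323,213) and (399,213), within 6 px of the prediction. The fingers straddle the neck evenly, the mallet handle is clear of the left finger, and the dog is at (590,195). Descending now.

Request:
jog_arm(plan=[[[0,0,-3],0],[[0,0,-3],0],[[0,0,-2.5],0],[[0,0,-1.5],0],[[0,0,-1],0],[[0,0,-0.4],0],[[0,0,0],0]])

```text
clock: 1.85
tcp_pos: [0.4605, -0.0748, 0.0698]
orientation: [1.282, 2.868, 0.0]
contact_force: [0.3, 0.6, 0.1]
grip_width: 0.0856
```

Request:
jog_arm(plan=[[[0.5,0.4,0],0],[[0.4,0.4,0],0],[[0.4,0.3,0],-0.02],[[0.4,0.25,0],-0.03],[[0.4,0.25,0],-0.03],[[0.5,0.25,0],-0.04],[[0.5,0.25,0],-0.04],[[0.5,0.2,0],-0.04],[[0.5,0.2,0],-0.04],[[0.5,0.2,0],-0.04],[[0.5,0.2,0],-0.04],[[0,0,0],0]])

```text
clock: 3.05
tcp_pos: [0.5119, -0.0452, 0.07]
orientation: [1.723, 2.626, 0.001]
contact_force: [0.3, 0.5, 0.2]
grip_width: 0.0853
```

Request:
jog_arm(plan=[[[0.5,0.2,0],-0.04],[[0.5,0.15,0],-0.04],[[0.5,0.1,0],-0.04],[[0.5,0.1,0],-0.04],[[0.5,0.1,0],-0.03],[[0.5,0.1,0],-0.03],[[0.5,0.05,0],-0.03],[[0.5,0.05,0],-0.03],[[0.5,0.05,0],-0.03],[[0.5,0.0,0],-0.03],[[0,0,0],0]])

```text
clock: 4.15
tcp_pos: [0.5621, -0.0368, 0.07]
orientation: [2.143, 2.296, 0.002]
contact_force: [-0.2, 0.7, 0.9]
grip_width: 0.0855
```

Run:
```python
from h import *
o=get_obs(); print(o["tcp_pos"],o["contact_force"])
im=snap("side","s2")[110:320,150:400]
cv2.imwrite("pics/crop2.png",cv2.resize(im,None,fx=2.6,fy=2.6,interpolation=cv2.INTER_CUBIC))
```

```text
[ 0.56212493 -0.03681842  0.07002022] [-0.24528928  0.67747841  0.86009126]
```

View pics/crop2.png

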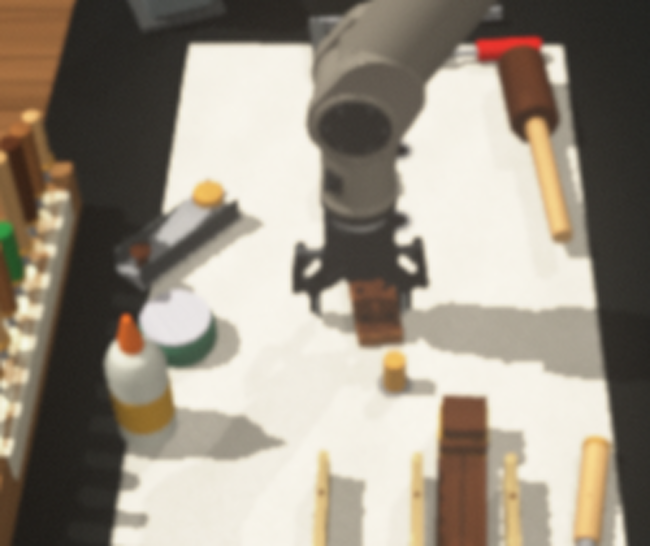

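The head has swung round to about (380,335) in the crop, just short of the dog at (395,370), and nothing else moved. I'll back the finger off, rise, and measure the neck.

Request:
jog_arm(plan=[[[-0.8,0,0],0],[[-0.5,0,0],0],[[0,0,1],0],[[0,0,4],0],[[0,0,4],0],[[-1,-3,3],0],[[-2,-4,2],0],[[-3,-4,0],0],[[0,0,0],0],[[0,0,0],0]])

```text
clock: 5.2
tcp_pos: [0.4872, -0.1482, 0.2108]
orientation: [2.146, 2.294, 0.001]
contact_force: [-0.2, 0.3, 0.6]
grip_width: 0.0853
```

Run:
```python
from h import *
im=snap("wrist","w3",1.3); c=cal("wrist"); print(c[2],get_obs()["tcp_pos"])
np.save("w3.npy",np.array([c[0].ravel().tolist()+[c[1]]+c[2].tolist()+c[3].ravel().tolist()]))
```

```text
[ 0.48069157 -0.06623953  0.28079503] [ 0.48803352 -0.1468989   0.21054675]
```

View pics/w3.png

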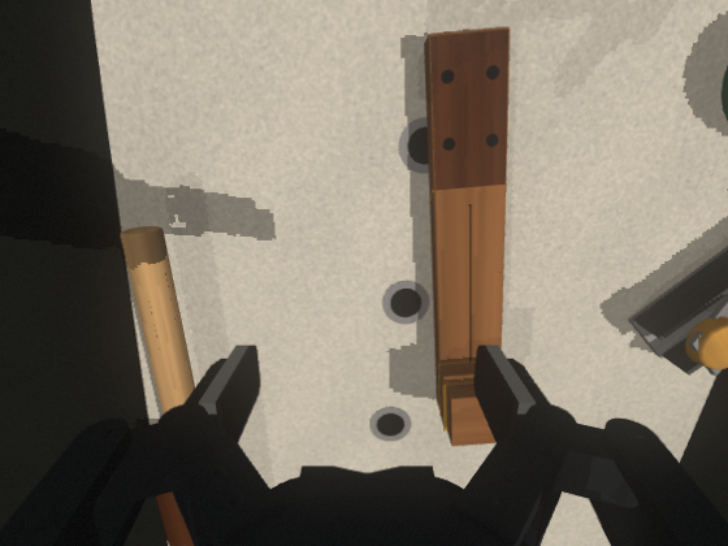

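The wrist view shows the whole neck, nearly straight: head corners at (427,36) and (509,28), and the heel's top rear edge at (452,444)–(495,441).

Run:
```python
from h import *
c=cal("wrist")
f=lambda u,v,z:onz("wrist",(u/1.3,v/1.3),z,c)
a,b=f(431,37,.02),f(509,28,.02); h=(a+b)/2
e,g=f(452,444,.055),f(495,441,.055); t=(e+g)/2
v1,v2=f(436,190,.02),f(505,185,.02); v=(v1+v2)/2
print(a,b,e,g,"\nhead",h,"heel",t,"len",np.hypot(*(h-t)[:2]),"wid",np.hypot(*(a-b)[:2]),np.hypot(*(e-g)[:2]))
d=h-t;print("theta",np.arctan2(-d[0],d[1]))
d=h-v;print("theta veneer",np.arctan2(-d[0],d[1]))
d=b-v2;print("theta edge R",np.arctan2(-d[0],d[1]))
```

```text
[ 5.15722037e-01 -4.66595223e-04  2.00000000e-02] [0.56215896 0.00775115 0.02      ] [ 0.55910068 -0.27206806  0.055     ] [ 0.59078905 -0.26729101  0.055     ] 
head [0.5389405  0.00364228 0.02      ] heel [ 0.57494487 -0.26967953  0.055     ] len 0.2756830186908018 wid 0.047158449680755284 0.03204641559450651
theta 0.13097474256586317
theta veneer 0.1553528332801338
theta edge R 0.15348644285005233
```

Neck: head (0.539,0.003), heel about (0.583,-0.268), θ≈0.16. It must move about 3 cm in +x at the head and 1.3 cm at the heel to clear the dog, so I'll push at mid-length.

Request:
jog_arm(plan=[[[3.6,0.9,0],0.03],[[3.6,0.8,0],0.03],[[0,0,-3],0.02],[[0,0,-4],0],[[0,0,-3.5],0],[[0,0,-2],0],[[0,0,-1],0],[[0,0,-0.5],0],[[0,0,0],0]])

```text
clock: 6.15
tcp_pos: [0.5605, -0.1294, 0.07]
orientation: [2.048, 2.383, 0.001]
contact_force: [0.3, 0.5, 0.1]
grip_width: 0.0854
```

Request:
jog_arm(plan=[[[0.6,0,0],0],[[0.6,0,0],0],[[0.4,0,0],0],[[0.3,0,0],0],[[0.3,0,0],0],[[0.3,0,0],0],[[0.3,0,0],-0.02],[[0.4,0,0],-0.02],[[0.4,0,0],-0.01],[[0.3,0,0],0],[[0,0,0],0]])

```text
clock: 7.25
tcp_pos: [0.6001, -0.1297, 0.07]
orientation: [2.106, 2.329, 0.002]
contact_force: [0.1, 0.3, -0.2]
grip_width: 0.0854
```

Request:
jog_arm(plan=[[[-0.8,0,0],0],[[-0.6,0,0],0],[[0,0,1],0],[[0,0,4],0],[[0,0,5],0],[[-3,-3,5],0],[[-4,-2,3],0],[[0,0,0],0],[[0,0,0],0]])

```text
clock: 8.15
tcp_pos: [0.5248, -0.1721, 0.2375]
orientation: [2.108, 2.326, 0.003]
contact_force: [0.4, -0.7, 0.2]
grip_width: 0.0855
```

Run:
```python
from h import *
im=snap("wrist","w4",1.3); print(get_obs()["tcp_pos"])
```

```text
[ 0.52524223 -0.17107415  0.23649199]
```

View pics/w4.png

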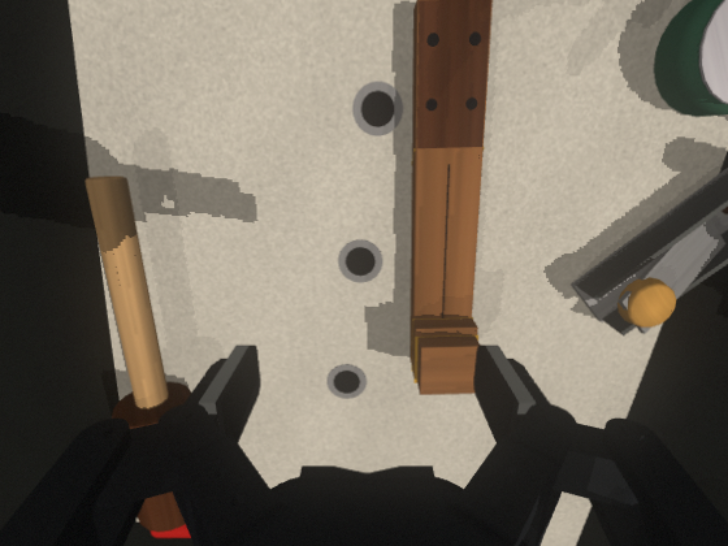

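The neck is shifted and almost straight: veneer line (417,148)–(482,147), heel rear edge at about row 393. Computing its pose.

Run:
```python
from h import *
c=cal("wrist")
f=lambda u,v,z:onz("wrist",(u/1.3,v/1.3),z,c)[:2]
for n,p in dict(R0=(491,0,.02),R1=(482,147,.02),R2=(472,318,.02),L1=(417,148,.02),L0=(419,2,.02),HL=(420,394,.055),HR=(476,391,.055),HF=(420,346,.055),HFR=(477,346,.055)).items(): print(n,f(*p).round(4))
d=f(491,0,.02)-f(472,318,.02); print(np.arctan2(-d[0],d[1]))
```

```text
R0 [0.5875 0.0079]
R1 [ 0.599  -0.0826]
R2 [ 0.6171 -0.2173]
L1 [ 0.5523 -0.0881]
L0 [0.541 0.002]
HL [ 0.5762 -0.271 ]
HR [ 0.6198 -0.264 ]
HF [ 0.57   -0.2285]
HFR [ 0.6128 -0.2244]
0.13063392512755106
```

θ≈0.13, with the heel end centre at about (0.600,-0.268). Next I'll place two part-open fingers behind the heel for a stable push.

Request:
jog_arm(plan=[[[1,-4,0],0.03],[[2,-4,0],0],[[2.5,-4,0],0],[[2.4,-2,-1],0],[[0,0,-4],0],[[0,0,-4],0],[[0,0,-3],0],[[0,0,-2],0],[[0,0,-1],0],[[0,0,0],0],[[0,0,0],0]], hand=2.2)

```text
clock: 9.3
tcp_pos: [0.6048, -0.3112, 0.0862]
orientation: [2.071, 2.361, 0.001]
contact_force: [-0.8, -0.4, 0.7]
grip_width: 0.0222
```

Run:
```python
from h import *
im=snap("wrist","w5"); o=get_obs();print(o["tcp_pos"],o["contact_force"],o["grip_width"])
a=im; b=snap("side","s5")[90:300,150:400]
a=cv2.resize(a,(400,300)); b=cv2.resize(b,(357,300)); cv2.imwrite("pics/c5.png",np.hstack([a,b]))
```

```text
[ 0.60499346 -0.31151707  0.0869288 ] [-0.1313435   0.04213445 -0.02593956] 0.02192001479918066
```

View pics/c5.png

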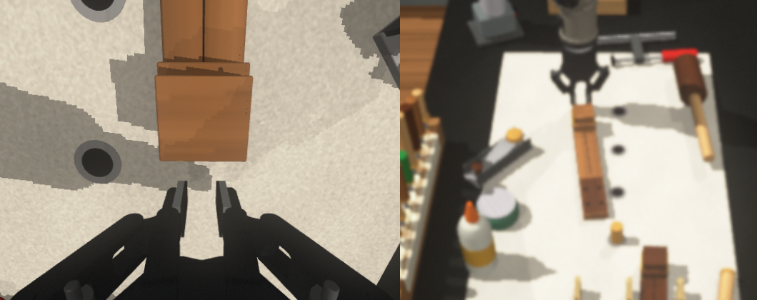

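The fingers are centred behind the heel: wrist picture (205,190), with the heel edge at row 160. Now pushing along the axis.

Request:
jog_arm(plan=[[[-0.1,1,0],0],[[-0.1,0.9,0],0],[[-0.1,0.5,0],0],[[0,0.4,0],0],[[0,0.4,0],0],[[-0.05,0.4,0],0],[[-0.05,0.4,0],-0.005],[[-0.05,0.4,0],-0.005],[[-0.05,0.4,0],-0.005],[[-0.05,0.4,0],-0.005],[[-0.05,0.4,0],0],[[0,0,0],0]])

```text
clock: 10.6
tcp_pos: [0.5981, -0.2546, 0.086]
orientation: [-2.095, -2.341, -0.001]
contact_force: [0.1, -1.5, 3.0]
grip_width: 0.0221
```

```bash
cat > track.py <<'E'
from h import *
import sys
# veneer (dark) front end in side view: print head colour mask corners, light neck mask
o=get_obs();print(o["clock"],o["tcp_pos"].round(4) if hasattr(o["tcp_pos"],'round') else o["tcp_pos"],o["contact_force"])
im=snap("side","t"+sys.argv[1]); c=cal("side")
hsv=cv2.cvtColor(im,cv2.COLOR_BGR2HSV)
m=((hsv[:,:,0]<14)&(hsv[:,:,1]>110)&(hsv[:,:,2]>35)&(hsv[:,:,2]<200)).astype(np.uint8)
m=cv2.morphologyEx(m,cv2.MORPH_OPEN,np.ones((3,3)))
n,l,s,ce=cv2.connectedComponentsWithStats(m)
for i in range(1,n):
    x,y,w,h,a=s[i]
    if a>150 and 200<x and x+w<400:
        P=np.argwhere(l==i)[:,::-1].astype(np.float32); r=cv2.boxPoints(cv2.minAreaRect(P))
        print("blob",x,y,w,h,a,[onz("side",q,.02,c)[:2].round(3).tolist() for q in r])
E
python3 track.py 1
```

```text
10.6 [ 0.5981 -0.2546  0.086 ] [ 0.07525108 -1.47605576  2.95453705]
blob 334 127 29 30 466 [[0.412, -0.47], [0.335, -0.502], [0.319, -0.342], [0.392, -0.314]]
blob 273 183 22 67 824 [[0.614, -0.211], [0.566, -0.219], [0.54, 0.041], [0.583, 0.048]]
blob 321 264 15 12 180 [[0.469, 0.092], [0.431, 0.092], [0.433, 0.128], [0.47, 0.128]]
blob 319 284 18 47 796 [[0.476, 0.157], [0.431, 0.157], [0.437, 0.292], [0.478, 0.292]]
```

Request:
jog_arm(plan=[[[0,0.4,0],-0.005],[[0,0.4,0],-0.005],[[-0.03,0.4,0],0],[[-0.03,0.4,0],0],[[-0.04,0.4,0],0],[[-0.04,0.4,0],0],[[-0.04,0.4,0],0],[[-0.04,0.4,0],0],[[-0.04,0.4,0],0],[[-0.04,0.4,0],0],[[-0.04,0.4,0],0],[[-0.04,0.4,0],0]])

```text
clock: 11.85
tcp_pos: [0.5942, -0.2072, 0.0859]
orientation: [2.108, 2.33, -0.0]
contact_force: [-1.2, -4.6, 2.6]
grip_width: 0.0221
```

Request:
jog_arm(plan=[[[-0.04,0.4,0],0],[[-0.04,0.4,0],0],[[-0.04,0.4,0],0],[[-0.04,0.4,0],0],[[-0.04,0.4,0],0],[[-0.04,0.4,0],0],[[-0.04,0.4,0],0],[[-0.04,0.4,0],0],[[-0.04,0.4,0],0],[[-0.04,0.4,0],0],[[0,0,0],0]])

```text
clock: 12.95
tcp_pos: [0.5902, -0.1663, 0.0859]
orientation: [-2.106, -2.33, -0.001]
contact_force: [-0.3, -1.4, 4.0]
grip_width: 0.0222
```

```bash
python3 track.py 2; python3 -c "
import cv2;im=cv2.imread('pics/t2_raw.png')[155:385,180:400];cv2.imwrite('pics/c6.png',cv2.resize(im,None,fx=2.6,fy=2.6,interpolation=cv2.INTER_CUBIC))"
```

```text
12.95 [ 0.5902 -0.1663  0.0859] [-0.27119406 -1.44559004  4.03478985]
blob 334 127 29 27 449 [[0.412, -0.47], [0.335, -0.503], [0.32, -0.36], [0.393, -0.33]]
blob 274 191 14 19 206 [[0.606, -0.179], [0.569, -0.184], [0.563, -0.109], [0.599, -0.105]]
blob 277 210 19 67 867 [[0.603, -0.099], [0.557, -0.106], [0.536, 0.129], [0.578, 0.134]]
blob 321 263 15 13 183 [[0.469, 0.089], [0.431, 0.089], [0.433, 0.128], [0.47, 0.128]]
blob 319 284 18 47 803 [[0.476, 0.157], [0.431, 0.157], [0.437, 0.292], [0.478, 0.292]]
```

View pics/c6.png

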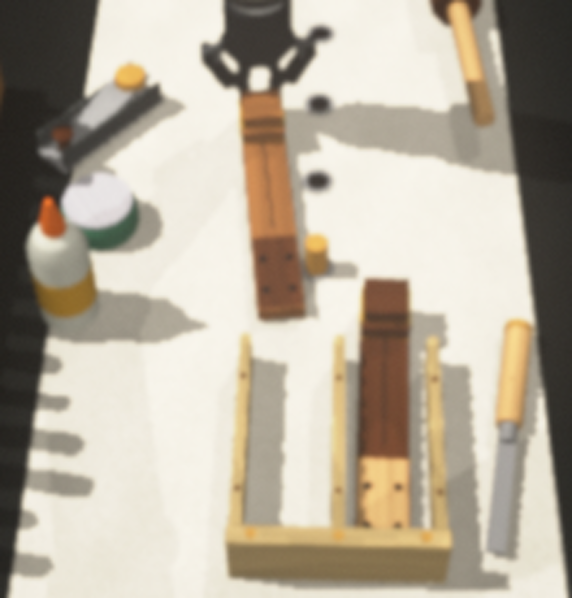

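The neck is passing the dog cleanly: the head is at about (280,300), beside the dog at (317,255), and lined up with the bay mouth at columns 246–340. Continuing.

Request:
jog_arm(plan=[[[-0.04,0.4,0],0],[[-0.04,0.4,0],0],[[-0.04,0.4,0],0],[[-0.04,0.4,0],0],[[-0.04,0.4,0],0],[[-0.04,0.4,0],0],[[-0.04,0.4,0],0],[[-0.04,0.4,0],0],[[-0.04,0.4,0],0],[[-0.04,0.4,0],0],[[-0.04,0.4,0],0],[[-0.04,0.4,0],0]])

```text
clock: 14.2
tcp_pos: [0.5853, -0.119, 0.0858]
orientation: [-2.107, -2.33, 0.0]
contact_force: [0.4, -3.8, 2.6]
grip_width: 0.0221
```

Request:
jog_arm(plan=[[[-0.04,0.4,0],0],[[-0.04,0.4,0],0],[[-0.04,0.4,0],0],[[-0.04,0.4,0],0],[[-0.04,0.4,0],0],[[-0.04,0.4,0],0],[[-0.04,0.4,0],0],[[-0.04,0.4,0],0],[[-0.04,0.4,0],0],[[-0.04,0.4,0],0],[[0,0,0],0]])

```text
clock: 15.3
tcp_pos: [0.5813, -0.0782, 0.0858]
orientation: [-2.106, -2.33, -0.001]
contact_force: [-0.3, -0.3, 3.0]
grip_width: 0.0217
```

```bash
python3 track.py 3; python3 -c "
import cv2;im=cv2.imread('pics/t3_raw.png')[155:385,180:400];cv2.imwrite('pics/c7.png',cv2.resize(im,None,fx=2.6,fy=2.6,interpolation=cv2.INTER_CUBIC))"
```

```text
15.3 [ 0.5813 -0.0782  0.0858] [-0.2641791  -0.34627122  3.01188732]
blob 334 127 29 27 441 [[0.412, -0.47], [0.334, -0.501], [0.322, -0.36], [0.396, -0.332]]
blob 276 213 24 92 1234 [[0.6, -0.09], [0.55, -0.096], [0.527, 0.217], [0.571, 0.221]]
blob 319 263 18 68 1115 [[0.474, 0.089], [0.428, 0.089], [0.437, 0.292], [0.478, 0.292]]
```

View pics/c7.png

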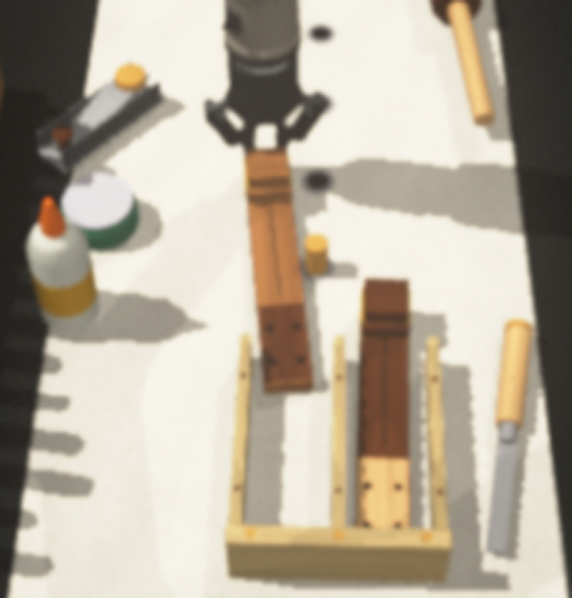

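The head is inside the bay mouth at about (288,388), between the walls at columns 246 and 340, and beside but clear of the dog. Continuing. I'll narrow and raise the fingers before they pass the dog themselves.

Request:
jog_arm(plan=[[[-0.04,0.4,0],0],[[-0.04,0.4,0],0],[[-0.04,0.4,0],0],[[-0.04,0.4,0],0],[[-0.04,0.4,0],0],[[-0.04,0.4,0],0],[[-0.04,0.4,0],0],[[-0.04,0.4,0],0],[[-0.04,0.4,0],0],[[-0.04,0.4,0],0],[[-0.04,0.4,0],0],[[-0.04,0.4,0],0]])

```text
clock: 16.55
tcp_pos: [0.5765, -0.0311, 0.0859]
orientation: [-2.108, -2.33, 0.0]
contact_force: [1.0, -2.8, 1.5]
grip_width: 0.0219
```

Request:
jog_arm(plan=[[[-0.04,0.4,0],-0.01],[[-0.04,0.4,0],-0.01],[[-0.04,0.4,0],0],[[0,0,0],0],[[0,-0.6,0],0],[[0,-0.4,0],0],[[0,0,0.5],0],[[0,0,0.5],0],[[0,0,0.5],0],[[0,0,0],0],[[0,0,0],0],[[0,0,0],0]])

```text
clock: 17.75
tcp_pos: [0.5753, -0.0293, 0.1008]
orientation: [-2.131, -2.309, -0.0]
contact_force: [0.4, -0.6, 0.1]
grip_width: 0.0222
```

Request:
jog_arm(plan=[[[0.2,0,0],0],[[0,0,0],0],[[0,0,0],0],[[0,0,0],0],[[0,0,0],0],[[0,0,0],0]], hand=0, grip_force=20)

```text
clock: 18.35
tcp_pos: [0.5774, -0.0295, 0.1009]
orientation: [-2.131, -2.308, 0.0]
contact_force: [-0.3, -0.4, -0.4]
grip_width: -0.0001
```

```bash
python3 track.py 4
python3 - <<'E'
import cv2,numpy as np
from h import *
w=cv2.resize(snap("wrist","w6"),(400,300))
im=cv2.imread('pics/t4_raw.png')[180:385,200:380];im=cv2.resize(im,None,fx=2.2,fy=2.2,interpolation=cv2.INTER_CUBIC)
o=np.zeros((max(300,im.shape[0]),400+im.shape[1],3),np.uint8);o[:300,:400]=w;o[:im.shape[0],400:]=im
cv2.imwrite("pics/c8.png",o)
E
```

```text
18.35 [ 0.5774 -0.0295  0.1009] [-0.25440474 -0.41581776 -0.3723182 ]
blob 334 127 29 28 455 [[0.412, -0.47], [0.335, -0.503], [0.32, -0.353], [0.393, -0.323]]
blob 277 228 24 98 1292 [[0.597, -0.031], [0.547, -0.037], [0.524, 0.276], [0.567, 0.281]]
blob 319 263 18 68 1123 [[0.474, 0.089], [0.428, 0.089], [0.437, 0.292], [0.478, 0.292]]
```

View pics/c8.png

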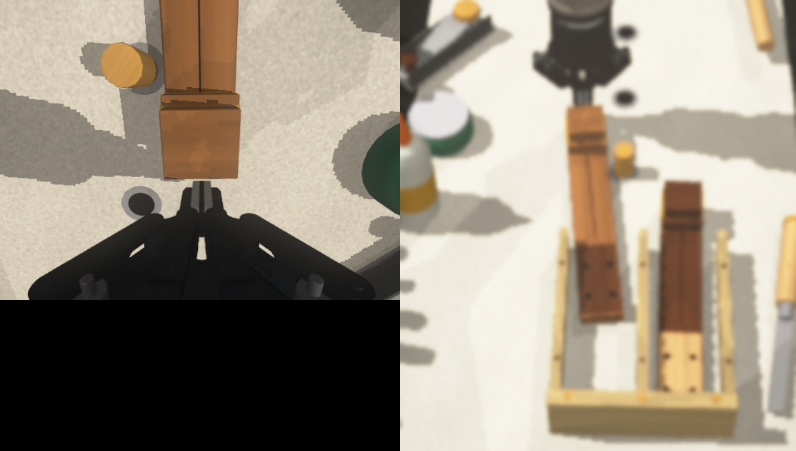

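The fingers are now shut and centred behind the heel. The head is 10 cm inside the bay, and the neck clears the dog. I'll lift the tips a little so the knuckles pass over the dog, then push on.

Request:
jog_arm(plan=[[[0,0,0.5],0],[[-0.02,0.4,0],0],[[-0.02,0.4,0],0],[[-0.02,0.4,0],0],[[-0.03,0.4,0],0],[[-0.03,0.4,0],0],[[-0.03,0.4,0],0],[[-0.03,0.4,0],0],[[-0.03,0.4,0],0],[[-0.03,0.4,0],0],[[-0.03,0.4,0],0],[[-0.03,0.4,0],0]])

```text
clock: 19.65
tcp_pos: [0.5744, 0.0148, 0.1059]
orientation: [2.131, 2.308, 0.0]
contact_force: [0.6, -3.6, 1.9]
grip_width: -0.0002
```

Request:
jog_arm(plan=[[[-0.03,0.4,0],0],[[-0.03,0.4,0],0],[[-0.03,0.4,0],0],[[-0.03,0.4,0],0],[[-0.03,0.4,0],0],[[-0.03,0.4,0],0],[[-0.03,0.4,0],0],[[-0.03,0.4,0],0],[[0,0,0],0]])

```text
clock: 20.55
tcp_pos: [0.572, 0.0477, 0.1059]
orientation: [-2.129, -2.309, -0.001]
contact_force: [-0.2, -1.1, 1.7]
grip_width: 0.0
```

```bash
python3 track.py 5
```

```text
20.55 [0.572  0.0477 0.1059] [-0.18439885 -1.10004525  1.6602076 ]
blob 336 127 27 28 461 [[0.406, -0.479], [0.336, -0.509], [0.32, -0.351], [0.386, -0.324]]
blob 278 247 24 103 1484 [[0.587, 0.037], [0.534, 0.033], [0.521, 0.342], [0.567, 0.345]]
blob 319 263 18 68 1144 [[0.474, 0.089], [0.428, 0.089], [0.437, 0.292], [0.478, 0.292]]
```

Request:
jog_arm(plan=[[[-0.05,0.4,0],0],[[-0.05,0.4,0],0],[[-0.06,0.4,0],0],[[-0.06,0.4,0],0],[[-0.06,0.4,0],0],[[-0.06,0.4,0],0],[[-0.06,0.4,0],0],[[-0.06,0.4,0],0],[[-0.06,0.4,0],0],[[-0.05,0.4,0],0],[[-0.05,0.4,0],0],[[0,0,0],0]])

```text
clock: 21.8
tcp_pos: [0.5657, 0.0918, 0.1059]
orientation: [-2.129, -2.309, -0.001]
contact_force: [-0.2, -0.0, -0.2]
grip_width: 0.0002
```

Request:
jog_arm(plan=[[[-0.05,0.2,0],0],[[-0.05,0.2,0],0],[[0,0.15,0],0],[[0,0.1,0],0],[[0,0,0],0]])

```text
clock: 22.3
tcp_pos: [0.5648, 0.0971, 0.1059]
orientation: [2.131, 2.308, 0.0]
contact_force: [0.2, -1.3, 0.3]
grip_width: -0.0003
```

```bash
python3 track.py 6
```

```text
22.3 [0.5648 0.0971 0.1059] [ 0.16461545 -1.34267355  0.2531544 ]
blob 344 127 19 30 355 [[0.386, -0.47], [0.331, -0.49], [0.32, -0.342], [0.373, -0.324]]
blob 280 262 15 15 192 [[0.579, 0.087], [0.542, 0.086], [0.541, 0.132], [0.578, 0.133]]
blob 319 267 18 64 1052 [[0.474, 0.102], [0.429, 0.102], [0.437, 0.292], [0.478, 0.292]]
blob 280 278 20 41 532 [[0.581, 0.14], [0.534, 0.136], [0.526, 0.258], [0.571, 0.262]]
blob 282 320 21 36 589 [[0.571, 0.266], [0.523, 0.263], [0.519, 0.359], [0.565, 0.362]]
```

Request:
jog_arm(plan=[[[-0.03,0.15,0],0],[[-0.03,0.15,0],0],[[0,0.15,0],0],[[0,0.1,0],0],[[0,0,0],0]])

```text
clock: 22.85
tcp_pos: [0.5644, 0.0991, 0.106]
orientation: [2.132, 2.304, -0.004]
contact_force: [0.6, -10.1, 2.4]
grip_width: -0.0001
```

Request:
jog_arm(plan=[[[0,0.15,0],0],[[0,0.1,0],0],[[0,0,0],0]])

```text
clock: 23.15
tcp_pos: [0.5644, 0.0994, 0.1059]
orientation: [2.134, 2.301, -0.007]
contact_force: [0.3, -15.4, 2.8]
grip_width: 0.0001
```

The force rose to 15 N at the stop, so the head is home. Now I'll straighten it by pushing the heel's +x side.

Request:
jog_arm(plan=[[[0,-1,0],0],[[0,-1.5,0],-0.04],[[3,0,0],-0.04],[[3,0,0],0],[[1,2,-0.5],0],[[0,2,-0.7],0],[[0,1.5,-0.7],0],[[-1,0,0],0],[[-0.6,0,0],0],[[0,0,0],0],[[0,0,0],0]])

```text
clock: 24.25
tcp_pos: [0.618, 0.1341, 0.0874]
orientation: [2.222, 2.22, 0.0]
contact_force: [1.1, 0.0, -0.3]
grip_width: -0.0002
```

```bash
python3 track.py 7
python3 - <<'E'
from h import *
im=snap("wrist","w7")
np.save("cw7.npy",np.array(cal("wrist"),dtype=object),allow_pickle=True)
w=cv2.resize(im,(480,360)); s=cv2.imread('pics/t7_raw.png')[230:385,240:360]
s=cv2.resize(s,None,fx=2.6,fy=2.6,interpolation=cv2.INTER_CUBIC)
o=np.zeros((s.shape[0],480+s.shape[1],3),np.uint8);o[:360,:480]=w;o[:,480:]=s;cv2.imwrite("pics/c9.png",o)
E
```

```text
24.25 [0.618  0.1341 0.0874] [ 1.10931849  0.0376492  -0.25095133]
blob 344 128 19 29 383 [[0.387, -0.467], [0.333, -0.488], [0.32, -0.342], [0.372, -0.322]]
blob 281 263 16 21 244 [[0.577, 0.09], [0.536, 0.09], [0.536, 0.154], [0.575, 0.155]]
blob 319 278 18 53 806 [[0.475, 0.138], [0.43, 0.138], [0.437, 0.292], [0.478, 0.292]]
blob 280 286 20 38 406 [[0.579, 0.166], [0.533, 0.161], [0.524, 0.271], [0.568, 0.276]]
blob 282 328 21 28 516 [[0.569, 0.289], [0.522, 0.286], [0.519, 0.359], [0.565, 0.362]]
```

Request:
jog_arm(plan=[[[-0.6,0,0],0],[[-0.6,0,0],0],[[-0.5,0,0],0],[[-0.4,0,0],0],[[-0.3,0,0],0],[[-0.3,0,0],0],[[-0.3,0,0],0],[[-0.2,0,0],0],[[-0.2,0,0],0],[[0,0,0],0]])

```text
clock: 25.35
tcp_pos: [0.5845, 0.1349, 0.0872]
orientation: [2.221, 2.221, 0.001]
contact_force: [4.4, -2.6, 4.1]
grip_width: 0.0001
```

Request:
jog_arm(plan=[[[0.8,0,0],0],[[1,0,0],0],[[3,0,1.5],0],[[2,-4,1],0],[[0,-4,0],0],[[-3,-1,0],0],[[-4.5,-0.5,0],0],[[-2.2,0,-1],0],[[0,0,0],0],[[0,0,0],0]])

```text
clock: 26.35
tcp_pos: [0.5554, 0.0405, 0.1016]
orientation: [-2.22, -2.221, 0.001]
contact_force: [0.5, -0.0, 1.5]
grip_width: 0.0001
```

```bash
python3 track.py 8
python3 - <<'E'
from h import *
im=snap("wrist","w8",1.0); c=cal("wrist"); hsv=cv2.cvtColor(im,cv2.COLOR_BGR2HSV)
m=((hsv[:,:,0]<16)&(hsv[:,:,1]>110)&(hsv[:,:,2]>60)).astype(np.uint8)
for y in (0.125,.15,.19,.23,.26):
    z=.055 if y<.16 else .02
    u0,v0=proj("wrist",(.545,y,z),c); v=int(round(v0))
    if not 0<=v<420: print(y,"out"); continue
    row=m[v]; u=int(u0); 
    if not row[u]: print(y,"no",im[v,u]); continue
    a=u; b=u
    while a>0 and row[a-3:a].any(): a-=1
    while b<557 and row[b+1:b+4].any(): b+=1
    A,B=onz("wrist",(a,v),z,c),onz("wrist",(b,v),z,c); print(y,a,b,v,A[:2].round(4),B[:2].round(4))
E
```

```text
26.35 [0.5554 0.0405 0.1016] [ 0.54614753 -0.00741698  1.50204621]
blob 341 126 22 30 463 [[0.391, -0.486], [0.335, -0.509], [0.319, -0.347], [0.372, -0.326]]
blob 319 263 18 68 1141 [[0.474, 0.089], [0.428, 0.089], [0.437, 0.292], [0.478, 0.292]]
blob 288 268 14 16 162 [[0.557, 0.106], [0.523, 0.106], [0.523, 0.154], [0.557, 0.155]]
blob 290 285 14 38 360 [[0.551, 0.161], [0.517, 0.16], [0.518, 0.27], [0.55, 0.271]]
blob 282 322 21 34 565 [[0.568, 0.36], [0.566, 0.269], [0.519, 0.271], [0.523, 0.362]]
0.125 187 305 103 [0.519 0.125] [0.5639 0.1249]
0.15 181 310 28 [0.5194 0.1501] [0.5651 0.15  ]
0.19 out
0.23 out
0.26 out
```

The neck is straight within about 0.01 rad, heel centre x≈0.542 and head x≈0.545. One last gentle push to seat it against the stop.

Request:
jog_arm(plan=[[[-1,1.5,0],0],[[-0.2,1.5,0],0],[[0,1.2,0],0],[[0,0.6,0],0],[[0,0.4,0],0],[[0,0.3,0],0],[[0,0.2,0],0],[[0,0.15,0],0],[[0,0,0],0]])

```text
clock: 27.35
tcp_pos: [0.5432, 0.0985, 0.1019]
orientation: [-2.222, -2.221, 0.0]
contact_force: [-0.5, 0.1, -0.2]
grip_width: -0.0003
```

Request:
jog_arm(plan=[[[0,0.15,0],0],[[0,0.15,0],0],[[0,0.1,0],0],[[0,0.1,0],0],[[0,0,0],0]])

```text
clock: 27.85
tcp_pos: [0.5432, 0.1001, 0.1019]
orientation: [2.223, 2.216, -0.004]
contact_force: [0.0, -9.4, 2.6]
grip_width: -0.0
```

Seated at TCP y=0.100 with 9 N. Retreating and taking the last look.

Request:
jog_arm(plan=[[[0,-0.8,0],0],[[0,-2,0],0],[[0,-2,2],0],[[0,-3,4],0],[[0,-4,4],0],[[0,-4,4],0],[[0,-4,2],0],[[0,0,0],0],[[0,0,0],0]])

```text
clock: 28.75
tcp_pos: [0.5432, -0.0861, 0.2532]
orientation: [2.224, 2.218, 0.002]
contact_force: [-0.1, 0.9, -0.6]
grip_width: -0.0001
```

```bash
python3 track.py 9
python3 - <<'E'
from h import *
c=cal("scene"); s=snap("scene","f")[190:345,290:480]; t=cv2.imread('pics/t9_raw.png')[215:385,180:400]
s=cv2.resize(s,None,fx=2.1,fy=2.1,interpolation=cv2.INTER_CUBIC); t=cv2.resize(t,None,fx=1.8,fy=1.8,interpolation=cv2.INTER_CUBIC)
o=np.zeros((max(s.shape[0],t.shape[0]),s.shape[1]+t.shape[1],3),np.uint8);o[:s.shape[0],:s.shape[1]]=s;o[:t.shape[0],s.shape[1]:]=t;cv2.imwrite("pics/fin.png",o);print(o.shape)
E
```

```text
28.75 [ 0.5432 -0.0861  0.2532] [-0.11149619  0.9132566  -0.56689784]
blob 334 127 29 29 461 [[0.412, -0.47], [0.334, -0.501], [0.321, -0.346], [0.394, -0.319]]
blob 321 264 15 13 187 [[0.469, 0.092], [0.431, 0.092], [0.433, 0.131], [0.47, 0.132]]
blob 319 277 18 54 911 [[0.475, 0.135], [0.43, 0.134], [0.437, 0.292], [0.478, 0.292]]
blob 282 286 21 70 942 [[0.568, 0.36], [0.564, 0.162], [0.514, 0.164], [0.523, 0.362]]
(326, 795, 3)
```

View pics/fin.png

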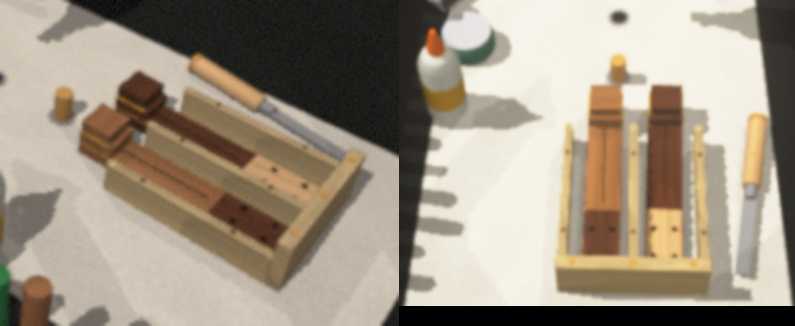

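```bash
python3 -c "
from bench import *
print(hand_in())"
```

```text
the job is handed in; nothing more can be done
None
```

The neck is in the empty bay, headstock against the back stop and heel outside, and I handed the job in at about 29 s. I swung it round from the head end, shifted it sideways at mid-length, and pushed it past the dog from behind the heel. I then straightened it with a push on the side of the heel and pressed it home gently.

- **Home:** the neck stopped firmly in both end pushes, at TCP y = 0.099 and 0.100 m (15 N, then 9 N). That puts the heel end at about y = 0.11 m, so roughly 60 mm sticks out.
- **Straightness:** the last picture shows the neck parallel to the bay walls and a few millimetres off centre. The colour-mask fit gave about 0.03 rad of tilt. It gave about the same for the neck already in the rack, so I took it as measurement bias.
- **Everything else:** the other neck, chisel, tin, bottle and dog looked unmoved in the final views. The plane, mallet and clamp were out of the final crop, and the arm did not go near them. The wrist force stayed at or below about 16 N in all readings, and the neck was never gripped or lifted.

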